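Set up the bench batter doser for a test portion

ROBOT

A 6-joint arm with a two-finger parallel gripper is mounted at the origin on a cart in front of the work surface, level with it; the furniture and walls round the work are solid. World frame = base frame: x ahead of the robot, y to its left, z up, the work surface at z = 0. Lengths are in mm, angles in rad, forces in N, time in s.
With the tool pointing down it reaches from about 275 to 750 mm from the base axis. Payload 10.2 kg.
Tool frame: the origin (TCP) lies midway between the tips of the shut fingers; the grasp point (between the pads) lies 19 mm behind it; z points along the fingers, y is the line along which they close (so a half turn about z gives the same grasp; the last joint's range is limited). The gripper opens to 85 mm and grips with 20 to 120 N. Pads are 22 mm wide; open, the fingers measure 114 mm over their backs; the gripper's body (76 mm by 85 mm) begins 54 mm behind the grasp point. The pads swing forward as they close: fully open they stand 13 mm farther back than shut.
Start: joints at [0.916, 0.313, 1.498, -0, 1.331, -0.223], TCP at [219.729, 476.813, 200.794] pointing down, gripper open.
Joint ranges: [-2.94, 2.94], [-0.97, 2.17], [0.19, 2.56], [-1.23, 4.37], [0.02, 3.11], [-2.88, 2.88]. Speed limits (rad/s): [2.39, 2.39, 3.01, 3.14, 3.14, 3.14].

INTERFACE

Orientations are given as a 3x3 rotation matrix whose columns are the frame's x, y, z axes.
In Python, from rig import read_state, camera, calibration, finish_job gives the robot as it stands.
- The arm moves only by the tool drive_tool, never from a script. Its argument "plan" is a list that holds one entry, the list of rows, each a list of 4 numbers: the shift along the tool's x, y, z normalised to -1 to 1, where 1 is 50 cm, then the turn about the tool's z normalised to -1 to 1, where 1 is 45 degrees. A call has 1 to 12 rows; each row shifts and turns the commanded pose from where the row before left it, along the tool's axes as they then stand; what a row does not reach is not made up. A row lasts 1/10 s, in which the tool goes at most 50 mm and 8.59 degrees, less where a joint would pass 70% of its speed; a pose out of reach is approached as far as the arm can. A call with a number of a shift or a turn outside -1 to 1 is refused whole. A call with a gripper value outside its range is refused whole. "jaw" is the opening, from -1 (shut) to 1 (fully open), set as the call begins (left out, the last holds). The fingers move at their own pace and stop on an object; "force" is the grip in N (left out, the last holds). Time passes only in rows, so rows that do not move let the fingers close. It gives the time, the measured TCP pose, the force, the opening and the grip force at its end, in the units of the state.
- read_state(): the state, without advancing time (a new reading comes with each control period).
- camera(name): name is "side" or "top" or "wrist"; returns the picture (480x640x3 uint8, blue, green, red); there is no depth.
- calibration(name): a dict with "camera_matrix" (3x3 intrinsics, pixels), "T" (4x4, takes a point from camera to world coordinates). Camera axes: x right, y down, z forward; pixel columns grow to the right and rows downward; lengths in mm; the calibration is good to about 2 mm. A picture is of the moment at which its call begins: read the wrist's pose just before it. calibration takes no time and is no camera call; for the wrist camera it gives the pose at the moment of the call.
- finish_job(): hands the job in; it is judged then, once.
The state is a dict: "clock": time; "joints": joint angles; "dq": joint speeds; "joint_efforts": joint torques, N m; "tcp_pos": TCP position; "eef_rot": TCP orientation; "wrist_force": force on the tool from outside, world axes, zero at the start; "moment": the same for the moment, N m; "grip_width": finger opening in mm; "grip_force": force on a finger pad.
Only numpy, scipy, OpenCV 4.12 (cv2) and the standard library are available. Lean on these libraries where they do the work, as an engineer would, in place of code of your own. Each camera call takes 0.05 s, during which the arm holds its last target. There are 200 camera calls.

TASK

Get the bench batter doser ready for a test portion: stand the steel cup upright on the ring of its drip tray, push the longer of the two outlet tubes fully home on the outlet spigot above it, and turn the selector on top until its pointer clicks in at the two-dot mark. Leave the shorter tube and the pastry brush lying where they are.

Things in the scene. Friction and masses are not known exactly. Their poses are not given: they have to be found in the camera images.
- doser: Bench batter doser, fixed: steel housing 130 mm wide, 255 deep, deck 150 mm above the table. Origin on the table below the selector's axis; z up; its front (outlet, drip tray) looks along its -x. Front wall 75 mm before the origin; hopper on the deck, top 215 mm up, axis 118 mm behind the origin, radius 58. Drip tray: plate 10 mm high, 116 wide, reaching 264 mm before the origin
- tray_ring (a point): Centre of the dark flush ring (77 mm outer diameter) on top of the drip tray, 215 mm before the doser's origin, 10 mm above the table: the cup stands here. Once the long tube is fitted its mouth is above the ring, which can then not be reached from straight above
- spigot_root (a point): On the spigot's axis at the shoulder (face of the dark round flange), 110 mm above the table. The spigot is level and sticks out 55 mm from here along the doser's -x axis (axes as the doser's); diameter 24 mm, the last 8 mm tapering to 15 mm
- spigot_tip (a point): On the spigot's axis at its free end, 110 mm above the table; axes as the doser's
- tube_home (a point): Where the middle of the long tube lies when it is fully home (its end collar against the shoulder): on the spigot's axis, 65 mm in front of the shoulder, 110 mm above the table
- long_tube: Longer outlet tube, steel, 130 mm long: round pipe, 32 mm outer diameter, 27 mm bore, open through; a dark hexagon collar (38 mm across flats, 14 mm long) at each end, both ends alike. Origin on its underside at mid length, 19 mm below the bore's axis; x runs along the tube. It lies on the flats of its collars
- long_tube_mid (a point): Middle of the long tube on the axis of its bore (19 mm above the table as it lies); x along the tube
- short_tube: The shorter outlet tube, 80 mm long, otherwise the same as the long one; not to be used
- sample_cup: Round open steel cup, 63 mm wide at the rim, 52 mm at the foot, 56 mm high, wall 2 mm. Origin at the centre of its underside, z up
- selector (a joint): Angle of the black bar knob on the doser's deck; vertical axis, five clicks. 0 = pointer at the single dot (on the robot's left); grows anticlockwise seen from above, 0.45 rad per dot: two dots 0.45, three 0.90 (straight to the doser's front), four 1.35, five 1.80; end stops just beyond. Let go between two marks it springs to the nearer one
- selector_grip (a point): On the selector's axis, 184.5 mm above the table, where fingers may hold its bar (16 mm wide, 58 mm long, from 161 to 195 mm above the table; the round skirt below it has a diameter of 60 mm). Its x axis runs along the bar and the white-lined pointer end is at -x
- pastry_brush: Flat pastry brush with wooden handle, 42 x 208 x 13 mm, lying at the table's near edge; a bystander. Origin at the middle of its underside, y along the brush
Mind the look-alikes: they are no part of the job. What is shaped like the sample_cup but blue or turquoise is not meant.

How it is judged (in metres and radians):
At the end, for the whole second after the job is handed in: Cup upright on the drip tray, centre within 15 mm of the ring's; long tube on the spigot, its middle within 6 mm of the fully home point and its bore along the spigot (0.12 rad); selector within 0.12 rad of the two-dot mark (0.45); all released and at rest (horizontal distance between sample_cup and tray_ring below 0.015 m and z of sample_cup in the frame of tray_ring below 0.004 m and angle between sample_cup's own z axis and vertical below 0.08 rad and distance between long_tube_mid and tube_home below 0.006 m and angle between the x axis of long_tube and the x axis of doser, either way round below 0.12 rad and value of joint selector between 0.33 and 0.57 rad and linear speed of each of sample_cup, long_tube below 0.02 m/s and velocity of joint selector below 0.1 rad/s); the robot touches nothing.
It fails at once if the shorter tube is moved more than 40 mm (distance of short_tube from where it was at the start of the episode above 0.04 m).
It fails at once if the pastry brush is moved more than 40 mm (distance of pastry_brush from where it was at the start of the episode above 0.04 m).
It also fails if it takes over 72 s, if anything falls off the work surface, if the arm or the gripper's body presses on something with over 40 N, if the wrist force passes 120 N, or if a joint passes its speed limit or range.

## Working session

There is one attempt and no reset: what is moved stays moved. The work goes in short steps, Python scripts to look and compute and a tool call to move; the robot and the scene stay as the last step left them, time stands still between calls to the robot, and variables do not carry over. Pictures are saved under pics/ and viewed, at most 10 in all, crops included, and the job is handed in when it is done.

Besides the shell and the picture viewer there is one more tool, called by a JSON object that holds its "method" and its "body", one argument or row to a line. drive_tool: Moves the arm, as the interface text tells. Scaled input: -1 to 1 covers 50 cm each way for a shift and 45 degrees each way for a turn. Its arguments: {"type":"object","properties":{"plan":{"type":"array","items":{"type":"array","items":{"type":"array","items":{"type":"number","minimum":-1,"maximum":1}}}},"jaw":{"type":"number"},"force":{"type":"number"}},"required":["plan"]}

```bash
mkdir -p pics; ls; cat > h.py <<'E'
import numpy as np, cv2
from rig import read_state, camera, calibration, finish_job
E
python3 - <<'E'
from h import *
for n in ("top","side"):
    c=calibration(n); print(n,c["camera_matrix"].tolist(),np.round(c["T"],3).tolist())
    cv2.imwrite(f"pics/{n}0.png",camera(n))
s=read_state(); print(s["clock"],np.round(s["eef_rot"],3).tolist())
E
```

```text
pics
top [[618.9510292141848, 0.0, 307.6340267767763], [0.0, 618.9510292141848, 238.6244400540148], [0.0, 0.0, 1.0]] [[0.008, -0.986, 0.168, 283.514], [-1.0, -0.008, -0.003, -36.424], [0.005, -0.168, -0.986, 1527.982], [0.0, 0.0, 0.0, 1.0]]
side [[618.3426115372513, 0.0, 322.71728001724165], [0.0, 618.3426115372513, 232.50451647398899], [0.0, 0.0, 1.0]] [[0.937, -0.232, 0.259, 91.095], [-0.348, -0.594, 0.725, -1180.616], [-0.014, -0.77, -0.638, 1161.254], [0.0, 0.0, 0.0, 1.0]]
0.1 [[-0.908, 0.418, -0.001], [0.418, 0.908, -0.001], [0.0, -0.001, -1.0]]
```

View pics/top0.png

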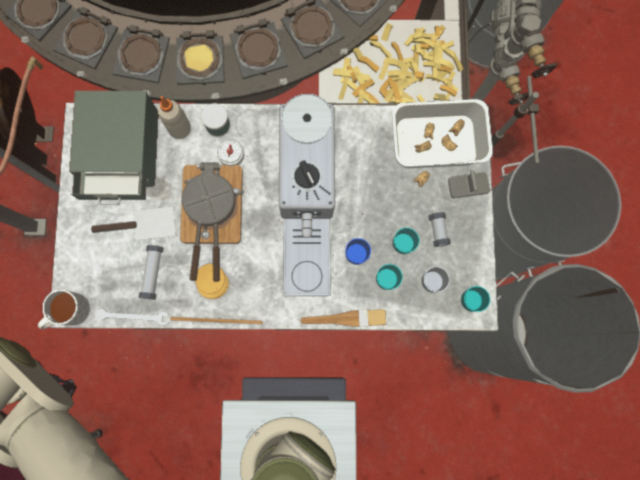

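View pics/side0.png

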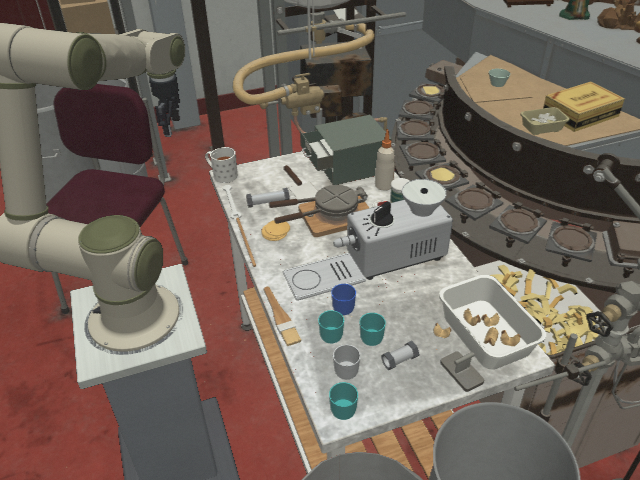

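The top view shows four cup look-alikes: blue (357,251) and turquoise (405,240), (388,277), (475,299). The only steel-grey cup is at (434,280), so it's the one meant. The tubes are at (151,271), about 52 px long, and (439,228), about 32 px. The long tube is the one at (151,271). Side view: cup (346,362), long tube (268,198), short tube (401,355). I'll confirm this in enlarged crops.

```bash
python3 - <<'E'
from h import *
t=cv2.imread("pics/top0.png"); s=cv2.imread("pics/side0.png")
def cr(im,x,y,w,h,f):return cv2.resize(im[y:y+h,x:x+w],None,fx=f,fy=f,interpolation=cv2.INTER_CUBIC)
# top row: top cup(400..465), tube, ring ; bottom: side
A=np.hstack([cr(t,400,240,66,75,4),cr(t,120,235,66,75,4),cr(t,274,235,66,75,4)])
B=np.hstack([cr(s,313,327,66,70,4),cr(s,235,165,66,70,4),cr(s,340,190,66,70,4)])
cv2.imwrite("pics/c1.png",np.vstack([A,B]))
A=np.hstack([cr(t,270,145,80,95,5),cr(s,275,240,80,95,5)])
cv2.imwrite("pics/c2.png",A)
E
```

```text
(no output)
```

View pics/c1.png

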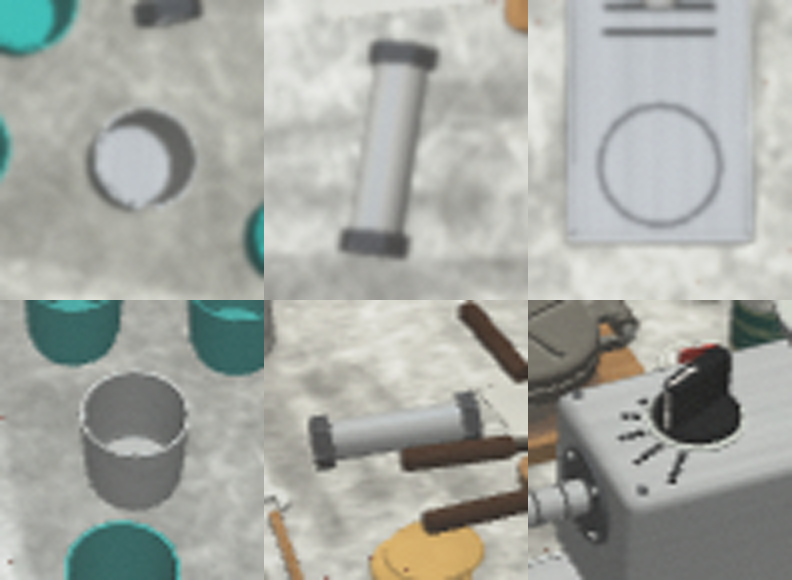

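View pics/c2.png

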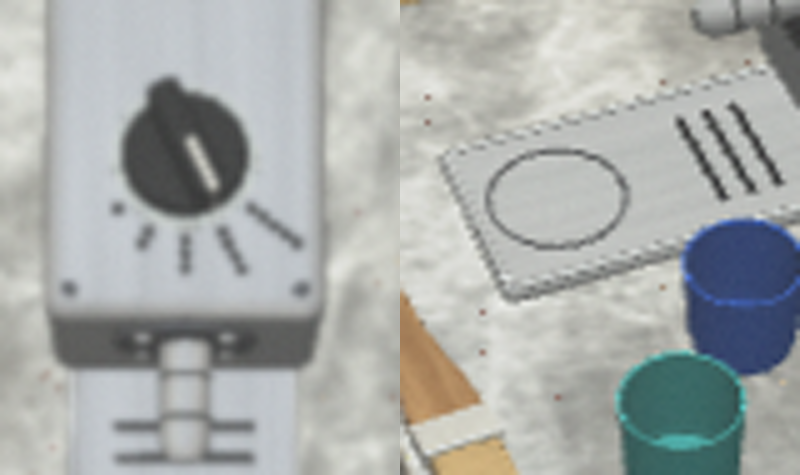

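The steel cup is confirmed: rim centre (435.6,279.8) top, (346.5,355.5) side. The long tube's collars are at (154.8,248.8)/(147.5,295.8) top and (286.5,193.8)/(249.5,200.5) side. The pointer stands at four dots (1.35), so it needs −0.90 rad.

```bash
cat >> h.py <<'E'
def ray(c,p):
    K=c["camera_matrix"];T=np.array(c["T"]);d=T[:3,:3]@np.linalg.solve(K,[p[0],p[1],1.]);return T[:3,3],d/np.linalg.norm(d)
def tri(obs):
    A=np.zeros((3,3));b=np.zeros(3)
    rs=[ray(c,p) for c,p in obs]
    for o,d in rs:
        M=np.eye(3)-np.outer(d,d);A+=M;b+=M@o
    X=np.linalg.solve(A,b); return X,[float(np.linalg.norm((np.eye(3)-np.outer(d,d))@(X-o))) for o,d in rs]
def onz(c,p,z):
    o,d=ray(c,p);return o+d*(z-o[2])/d[2]
E
python3 - <<'E'
from h import *
t,s=calibration("top"),calibration("side")
P=dict(cup=((435.2,279.4),(346.1,355.1)),tubeA=((154.4,248.4),(286.1,193.4)),tubeB=((147.1,295.4),(249.1,200.1)),ring=((306.6,275.9),(306,279.2)),skirt=((306.6,175.2),(381.9,217.1)))
for k,(a,b) in P.items():
    X,e=tri([(t,a),(s,b)]);print(k,X.round(1),np.round(e,1))
print("tip z122",onz(t,(306.6,235.6),122))
print("cup z56",onz(t,P["cup"][0],56),onz(s,P["cup"][1],56))
print("ring z10",onz(t,P["ring"][0],10),onz(s,P["ring"][1],10))
print("deck front corners z150",onz(t,(270+52/5,145+318/5),150),onz(t,(270+320/5,145+312/5),150))
print("tray corners",onz(t,(274+40/4,235+240/4),10),onz(t,(274+227/4,235+240/4),10))
E
```

```text
cup [ 439.5 -347.4   52.6] [0.3 0.3]
tubeA [513.4 334.7  23.8] [0.4 0.4]
tubeB [397.7 347.7  20.3] [0.2 0.2]
ring [449.5 -39.5  10.9] [0.2 0.2]
skirt [664.7 -37.5 158.8] [0.3 0.3]
tip z122 [530.83466414 -38.57837167 122.        ]
cup z56 [ 438.85195513 -346.62251022   56.        ] [ 438.83912668 -349.98545768   56.        ]
ring z10 [449.7697319  -39.55243649  10.        ] [449.5458743  -38.59559043  10.        ]
deck front corners z150 [587.82322602  21.61728787 150.        ] [ 591.68195123 -100.45009449  150.        ]
tray corners [402.33784883  15.43088633  10.        ] [403.25887944 -99.10118335  10.        ]
```

Heights agree with the text: ring 10.9, collars about 20–24, rim 52.6, skirt 159. Next I move over the tray to refine with the wrist camera.

{"method": "drive_tool", "body": {
  "plan": [
    [[0,0,-0.05,-0.137],[0,0,-0.05,-0.137],[0,0,-0.05,-0.137],[0,0,-0.05,-0.138],[-0.04,-0.09,0,0],[-0.04,-0.09,0,0],[-0.04,-0.09,0,0],[-0.04,-0.09,0,0],[-0.04,-0.09,0,0],[-0.04,-0.09,0,0],[-0.04,-0.09,0,0],[-0.04,-0.09,0,0]]
  ],
  "jaw": 1
}}

```text
clock: 1.3
tcp_pos: [379.7, 114.8, 300.8]
eef_rot: [[-1.0, 0.001, 0.0], [0.001, 1.0, 0.0], [-0.0, 0.0, -1.0]]
wrist_force: [0.8, 1.0, -0.6]
grip_width: 85.5
grip_force: 0.0
```

{"method": "drive_tool", "body": {
  "plan": [
    [[-0.03,-0.08,0,0],[-0.03,-0.08,0,0],[-0.03,-0.08,0,0],[-0.03,-0.08,0,0],[0,0,0,0],[0,0,0,0]]
  ]
}}

```text
clock: 1.9
tcp_pos: [439.3, -43.7, 300.3]
eef_rot: [[-1.0, 0.002, -0.001], [0.002, 1.0, 0.001], [0.001, 0.001, -1.0]]
wrist_force: [-0.3, 0.6, -0.4]
grip_width: 85.5
grip_force: 0.0
```

```bash
python3 - <<'E'
from h import *
s=read_state();print(s["clock"],s["tcp_pos"],np.round(s["eef_rot"],3).tolist())
c=calibration("wrist");print(c["camera_matrix"].tolist(),np.round(c["T"],3).tolist())
np.savez("w1",K=c["camera_matrix"],T=c["T"]);cv2.imwrite("pics/w1.png",camera("wrist"))
E
```

```text
1.9 [439.28542309 -43.73663079 300.33603135] [[-1.0, 0.002, -0.001], [0.002, 1.0, 0.001], [0.001, 0.001, -1.0]]
[[359.2577409232901, 0.0, 313.8892341749214], [0.0, 359.2577409232901, 239.37936581456896], [0.0, 0.0, 1.0]] [[0.003, 0.959, 0.282, 366.33], [1.0, -0.003, 0.0, -43.754], [0.001, 0.282, -0.959, 472.458], [0.0, 0.0, 0.0, 1.0]]
```

View pics/w1.png

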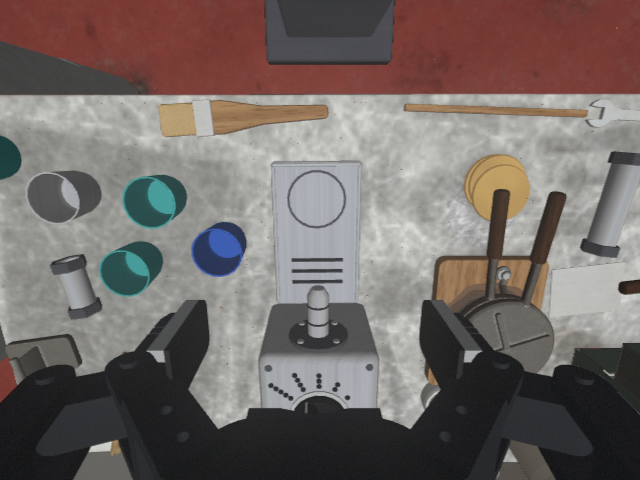

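The wrist view shows the ring at (317,199), the spigot from its tip (318,288) to its flange (318,335), and the steel cup's rim at about (63,196). The long tube is at the right edge, about (613,203).

```bash
python3 - <<'E'
from h import *
w=np.load("w1.npz");c=dict(camera_matrix=w["K"],T=w["T"]);t,s=calibration("top"),calibration("side")
print("ring z10",onz(c,(317,199),10)); print("spig tip",onz(c,(318.5,288),110)); print("spig base",onz(c,(319,330),110))
print("ring tri",tri([(c,(317,199)),(t,(306.6,275.9)),(s,(306,279.2))]))
print("cup tri",tri([(c,(63,196)),(t,(435.2,279.4)),(s,(346.1,355.1))]))
im=cv2.imread("pics/w1.png");g=cv2.cvtColor(im,cv2.COLOR_BGR2GRAY)
for v in (292,298,304,312,318,325): print(v,g[v,296:342].tolist())
for z,(p,q) in {10:((272,162),(361,162)),150:((269,304),(372,304))}.items():
    print(z,onz(c,p,z),onz(c,q,z))
E
```

```text
ring z10 [447.64980179 -39.55535373  10.        ]
spig tip [528.41994053 -38.85788872 110.        ]
spig base [580.20874532 -38.24866786 110.        ]
ring tri (array([448.8177951 , -39.55639065,  10.83857248]), [1.295580435645314, 0.8550001468922724, 0.4458750790235644])
cup tri (array([ 439.19652254, -345.39415077,   47.65370161]), [3.6349267115059996, 2.960582765597214, 2.371322231550812])
292 [170, 169, 171, 169, 172, 170, 168, 171, 172, 170, 170, 164, 128, 100, 106, 117, 131, 140, 146, 154, 159, 161, 163, 160, 158, 160, 157, 148, 142, 132, 113, 120, 158, 169, 170, 170, 171, 168, 169, 170, 173, 174, 173, 173, 174, 174]
298 [169, 168, 168, 170, 172, 170, 168, 170, 172, 170, 154, 117, 109, 124, 133, 142, 152, 157, 158, 162, 163, 165, 166, 169, 171, 169, 170, 169, 164, 157, 148, 136, 129, 156, 168, 169, 169, 169, 169, 171, 173, 174, 172, 173, 175, 175]
304 [82, 80, 84, 82, 84, 81, 82, 81, 81, 82, 75, 65, 103, 127, 135, 145, 153, 158, 159, 164, 166, 166, 169, 171, 170, 170, 169, 169, 164, 154, 148, 132, 90, 74, 81, 83, 83, 83, 83, 83, 81, 83, 82, 81, 81, 82]
312 [81, 85, 83, 81, 83, 81, 82, 83, 81, 83, 82, 85, 111, 126, 136, 146, 155, 159, 163, 164, 166, 166, 169, 171, 171, 171, 168, 167, 161, 153, 144, 129, 101, 82, 84, 82, 81, 82, 82, 81, 81, 81, 80, 84, 83, 82]
318 [80, 82, 82, 83, 82, 82, 81, 82, 82, 81, 80, 83, 107, 128, 137, 145, 156, 160, 163, 165, 166, 166, 168, 172, 171, 171, 169, 166, 160, 151, 141, 128, 99, 81, 82, 83, 82, 83, 81, 81, 83, 81, 83, 82, 84, 83]
325 [51, 51, 52, 63, 72, 91, 99, 75, 52, 53, 50, 66, 106, 128, 106, 79, 71, 58, 55, 56, 52, 47, 50, 49, 53, 60, 60, 67, 83, 98, 123, 126, 91, 56, 52, 51, 51, 64, 74, 62, 50, 50, 51, 52, 51, 52]
10 [400.37801042 -96.31489175  10.        ] [400.70203086  15.9896344   10.        ]
150 [527.53040086 -88.27545678 150.        ] [527.86035205  13.4711364  150.        ]
```

{"method": "drive_tool", "body": {
  "plan": [
    [[0,-0.0866,0,0],[0,-0.0866,0,0],[0,-0.0866,0,0],[0,-0.0866,0,0],[0,-0.0866,0,0],[0,-0.0866,0,0],[0,-0.0867,0,0],[0,0,0.08,0],[0,0,0.08,0],[0,0,0.08,0],[0,0,0,0],[0,0,0,0]]
  ]
}}

```text
clock: 3.15
tcp_pos: [439.9, -345.9, 182.3]
eef_rot: [[-1.0, -0.001, 0.001], [-0.001, 1.0, -0.001], [-0.001, -0.001, -1.0]]
wrist_force: [-0.1, -0.4, 1.0]
grip_width: 85.4
grip_force: 0.0
```

```bash
python3 - <<'E'
from h import *
c=calibration("wrist");im=camera("wrist");cv2.imwrite("pics/w2.png",im)
hsv=cv2.cvtColor(im,cv2.COLOR_BGR2HSV);print(np.round(c["T"],3).tolist())
for p in (56,0):
    T=c["T"];X=np.array([439.3,-347.4,p,1.]);q=np.linalg.inv(T)@X;u=c["camera_matrix"]@q[:3];print(p,u[:2]/u[2])
E
```

```text
[[-0.0, 0.959, 0.284, 366.675], [1.0, 0.0, -0.0, -345.929], [-0.001, 0.284, -0.959, 354.303], [0.0, 0.0, 0.0, 1.0]]
56 [312.33825917 221.77043723]
0 [312.59911964 208.54779929]
```

View pics/w2.png

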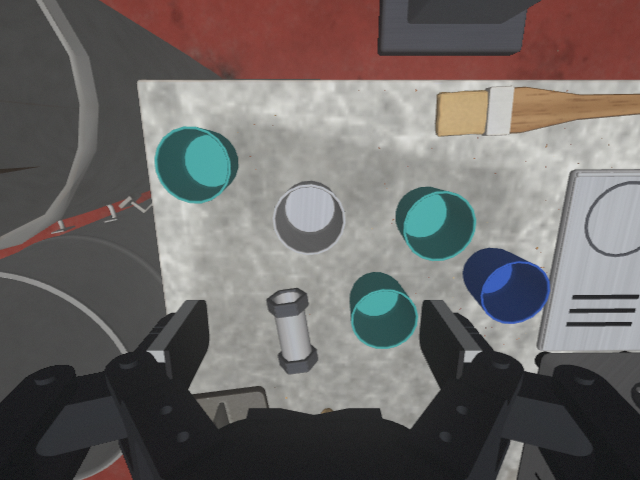

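The steel cup's rim is centred at (308.7,218), about 3 mm from the prediction, with the look-alikes clear of the fingers. Descending to grasp.

{"method": "drive_tool", "body": {
  "plan": [
    [[0.005,-0.007,0.07,0],[0,0,0.07,0],[0,0,0.07,0],[0,0,0.06,0],[0,0,0.04,0],[0,0,0.024,0],[0,0,0,0]]
  ]
}}

```text
clock: 3.9
tcp_pos: [437.2, -350.2, 14.2]
eef_rot: [[-1.0, 0.0, 0.0], [0.0, 1.0, -0.0], [-0.0, -0.0, -1.0]]
wrist_force: [-0.0, -0.3, 0.2]
grip_width: 85.5
grip_force: 0.0
```

{"method": "drive_tool", "body": {
  "plan": [
    [[0,0,0,0],[0,0,0,0],[0,0,0,0],[0,0,0,0],[0,0,0,0],[0,0,0,0],[0,0,0,0],[0,0,0,0]]
  ],
  "jaw": -1,
  "force": 30
}}

```text
clock: 4.7
tcp_pos: [437.5, -350.7, 16.0]
eef_rot: [[-1.0, 0.001, 0.002], [0.001, 1.0, -0.002], [-0.002, -0.002, -1.0]]
wrist_force: [-1.5, 2.4, 7.7]
grip_width: 59.9
grip_force: 30.9
```

Gripped at 59.9 mm, which fits the cup about 40 mm up. Lifting and carrying it to the ring.

{"method": "drive_tool", "body": {
  "plan": [
    [[0,0,-0.04,0],[0,0,-0.07,0],[0,0,-0.07,0],[-0.003,0.06,0,0],[-0.003,0.08,0,0],[-0.003,0.08,0,0],[-0.003,0.08,0,0],[-0.003,0.08,0,0],[-0.003,0.08,0,0],[-0.003,0.08,0,0],[-0.002,0.08,0,0],[0,0,0,0]]
  ]
}}

```text
clock: 5.9
tcp_pos: [448.3, -36.4, 104.8]
eef_rot: [[-1.0, -0.004, 0.001], [-0.004, 1.0, 0.0], [-0.001, 0.0, -1.0]]
wrist_force: [-0.1, -0.2, -0.7]
grip_width: 59.7
grip_force: 33.4
```

{"method": "drive_tool", "body": {
  "plan": [
    [[0,0.002,0.06,0],[0,0,0.05,0],[0,0,0.03,0],[0,0,0.01,0],[0,0,0,0],[0,0,0,0]]
  ]
}}

```text
clock: 6.5
tcp_pos: [449.1, -39.4, 29.8]
eef_rot: [[-1.0, 0.001, 0.002], [0.001, 1.0, -0.001], [-0.002, -0.001, -1.0]]
wrist_force: [-0.0, -0.8, -0.9]
grip_width: 59.6
grip_force: 33.4
```

{"method": "drive_tool", "body": {
  "plan": [
    [[0,0,0.004,0],[0,0,0.003,0],[0,0,0.002,0],[0,0,0,0],[0,0,0,0]]
  ]
}}

```text
clock: 7.0
tcp_pos: [448.9, -39.2, 26.0]
eef_rot: [[-1.0, 0.0, 0.002], [0.0, 1.0, -0.001], [-0.002, -0.001, -1.0]]
wrist_force: [-6.5, 1.3, 19.0]
grip_width: 59.5
grip_force: 35.3
```

{"method": "drive_tool", "body": {
  "plan": [
    [[0,0,0,0],[0,0,0,0],[0,0,0,0],[0,0,0,0],[0,0,0,0],[0,0,-0.02,0],[0,0,-0.04,0],[0,0,-0.06,0],[0,0,-0.08,0],[0,0,-0.08,0],[0,0,-0.08,0],[0,0,-0.08,0]]
  ],
  "jaw": 1
}}

```text
clock: 8.2
tcp_pos: [447.9, -38.8, 246.8]
eef_rot: [[-1.0, 0.001, 0.001], [0.001, 1.0, -0.0], [-0.001, -0.0, -1.0]]
wrist_force: [0.3, -0.5, 0.9]
grip_width: 85.3
grip_force: 0.0
```

```bash
python3 - <<'E'
from h import *
c=calibration("wrist");im=camera("wrist");np.savez("w3",K=c["camera_matrix"],T=c["T"])
a=im[120:320,220:620]
cv2.imwrite("pics/w3.png",cv2.resize(a,None,fx=2,fy=2,interpolation=cv2.INTER_CUBIC))
for X in ((449,-39.5,66),(449,-39.5,10),(455.5,341,20)):
    q=np.linalg.inv(c["T"])@np.array([*X,1.]);u=c["camera_matrix"]@q[:3];print(X,u[:2]/u[2])
E
```

```text
(449, -39.5, 66) [313.28903751 210.49992975]
(449, -39.5, 10) [313.37222102 200.42397999]
(455.5, 341, 20) [650.72042448 207.34013203]
```

View pics/w3.png

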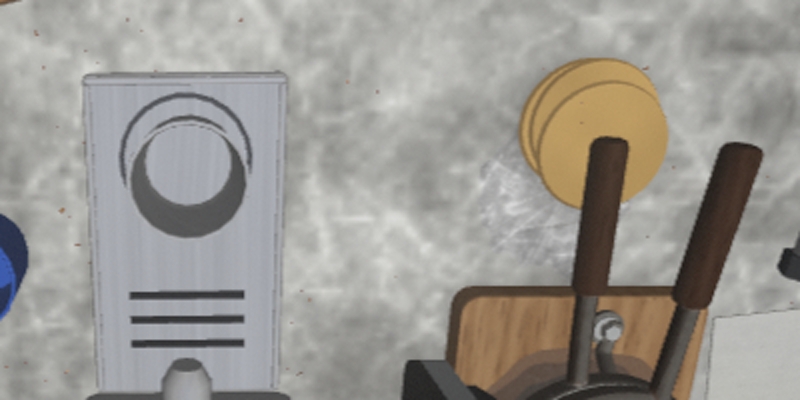

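The cup stands concentric on the ring: its rim is at (314,210) in full-image pixels, against (313.3,210.5) expected. Next, the long tube.

{"method": "drive_tool", "body": {
  "plan": [
    [[-0.015,0.084,0,0],[0,0.084,0,0],[0,0.084,0,0],[0,0.084,0,0],[0,0.084,0,0],[0,0.084,0,0],[0,0.084,0,0],[0,0.084,0,0],[0,0.088,0,0],[0,0,0.08,0.142],[0,0,0,0],[0,0,0,0]]
  ]
}}

```text
clock: 9.45
tcp_pos: [456.0, 340.5, 205.0]
eef_rot: [[-0.994, 0.11, -0.001], [0.11, 0.994, -0.0], [0.001, -0.001, -1.0]]
wrist_force: [0.3, -0.3, 1.1]
grip_width: 85.6
grip_force: 0.0
```

```bash
python3 - <<'E'
from h import *
c=calibration("wrist");im=camera("wrist");np.savez("w4",K=c["camera_matrix"],T=c["T"])
for X in ((455.5,341.2,38),(513.4,334.7,20),(397.7,347.7,20)):
    q=np.linalg.inv(c["T"])@np.array([*X,1.]);u=c["camera_matrix"]@q[:3];print(X,u[:2]/u[2])
cv2.imwrite("pics/w4.png",cv2.resize(im[80:380,210:430],None,fx=2,fy=2,interpolation=cv2.INTER_CUBIC))
E
```

```text
(455.5, 341.2, 38) [314.81534504 212.00807449]
(513.4, 334.7, 20) [314.66904308 262.5371413 ]
(397.7, 347.7, 20) [314.9092339  148.96877798]
```

View pics/w4.png

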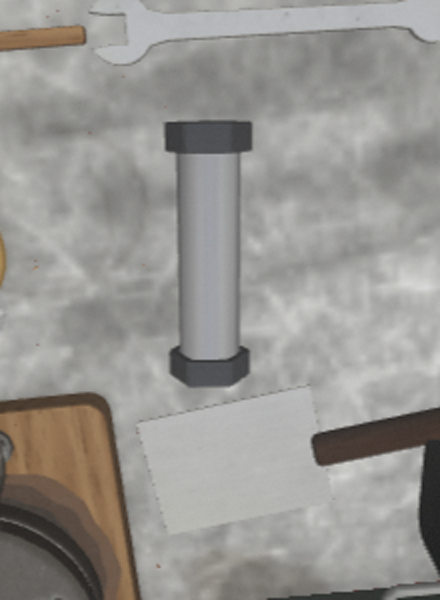

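The tube runs upright in the picture, collars at u≈314 in the full image and ends at v≈140.5 and 272.5, so it lines up with the tool's x axis.

```bash
python3 - <<'E'
from h import *
w=np.load("w4.npz");c=dict(camera_matrix=w["K"],T=w["T"])
for z in (38,0):print(z,onz(c,(314.2,140.5),z),onz(c,(314.2,272.5),z))
E
```

```text
38 [389.47364695 347.91446521  38.        ] [517.44122741 333.74615213  38.        ]
0 [390.14968418 347.85636128   0.        ] [532.45691222 332.10039126   0.        ]
```

{"method": "drive_tool", "body": {
  "plan": [
    [[0.004,0,0.08,0],[0,0,0.08,0],[0,0,0.08,0],[0,0,0.08,0],[0,0,0.05,0],[0,0,0.025,0],[0,0,0.008,0],[0,0,0,0]]
  ]
}}

```text
clock: 10.3
tcp_pos: [455.2, 341.4, 4.1]
eef_rot: [[-0.994, 0.112, 0.002], [0.112, 0.994, 0.001], [-0.002, 0.001, -1.0]]
wrist_force: [0.5, 0.8, 0.2]
grip_width: 85.4
grip_force: 0.0
```

{"method": "drive_tool", "body": {
  "plan": [
    [[0,0,0,0],[0,0,0,0],[0,0,0,0],[0,0,0,0],[0,0,0,0],[0,0,0,0],[0,0,0,0],[0,0,0,0],[0,0,0,0],[0,0,0,0]]
  ],
  "jaw": -1,
  "force": 70
}}

```text
clock: 11.3
tcp_pos: [454.8, 341.6, 3.9]
eef_rot: [[-0.994, 0.112, 0.002], [0.112, 0.994, 0.001], [-0.002, 0.001, -1.0]]
wrist_force: [-1.6, -1.8, 8.9]
grip_width: 0.2
grip_force: 4.3
```

The fingers shut to 0.2 mm, so the tube was missed. Raising to look.

{"method": "drive_tool", "body": {
  "plan": [
    [[0,0,-0.08,0],[0,0,-0.08,0],[0,0,-0.08,0],[0,0,-0.08,0],[0,0,-0.08,0],[0,0,0,0],[0,0,0,0]]
  ],
  "jaw": 1
}}

```text
clock: 12.0
tcp_pos: [454.2, 341.3, 203.1]
eef_rot: [[-0.994, 0.112, 0.001], [0.112, 0.994, 0.0], [-0.001, 0.001, -1.0]]
wrist_force: [-0.3, -0.1, -1.1]
grip_width: 85.4
grip_force: 0.0
```

```bash
python3 - <<'E'
from h import *
c=calibration("wrist");im=camera("wrist");np.savez("w5",K=c["camera_matrix"],T=c["T"])
cv2.imwrite("pics/w5.png",im)
E
```

```text
(no output)
```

View pics/w5.png

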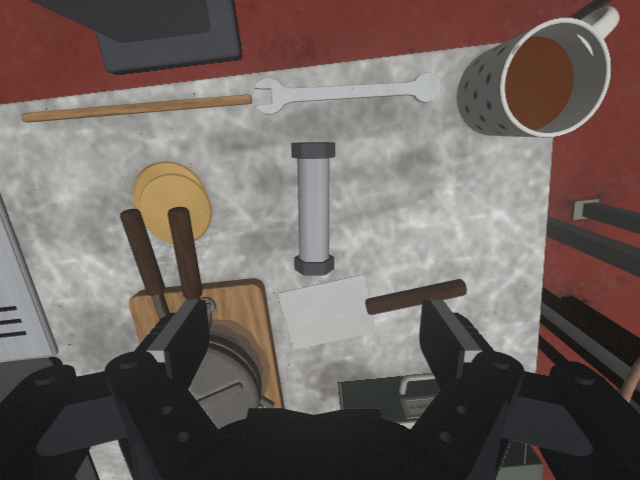

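The tube at (314,208) is unmoved and lies straight under the TCP. I retry with the closing in stages and lower force, reading the width after each.

{"method": "drive_tool", "body": {
  "plan": [
    [[0,0,0.08,0],[0,0,0.08,0],[0,0,0.08,0],[0,0,0.08,0],[0,0,0.05,0],[0,0,0.023,0],[0,0,0.006,0],[0,0,0,0]]
  ]
}}

```text
clock: 12.85
tcp_pos: [454.4, 341.4, 3.6]
eef_rot: [[-0.994, 0.112, 0.0], [0.112, 0.994, 0.0], [-0.0, 0.0, -1.0]]
wrist_force: [-0.1, 0.3, 0.2]
grip_width: 85.5
grip_force: 0.0
```

{"method": "drive_tool", "body": {
  "plan": [
    [[0,0,0,0],[0,0,0,0],[0,0,0,0],[0,0,0,0],[0,0,0,0]]
  ],
  "jaw": -0.06,
  "force": 30
}}

```text
clock: 13.35
tcp_pos: [454.2, 341.3, 3.5]
eef_rot: [[-0.994, 0.112, 0.0], [0.112, 0.994, 0.0], [-0.0, 0.0, -1.0]]
wrist_force: [-1.1, -0.7, 0.7]
grip_width: 40.4
grip_force: 0.0
```

{"method": "drive_tool", "body": {
  "plan": [
    [[0,0,0,0],[0,0,0,0],[0,0,0,0],[0,0,0,0]]
  ],
  "jaw": -0.34
}}

```text
clock: 13.75
tcp_pos: [454.1, 341.2, 3.3]
eef_rot: [[-0.994, 0.112, -0.0], [0.112, 0.994, -0.0], [0.0, -0.0, -1.0]]
wrist_force: [0.3, 0.1, 0.3]
grip_width: 28.2
grip_force: 0.0
```

Width 28.2 mm with no contact contradicts a 32 mm pipe between the pads. I'll spend my last view on a composite of wrist and side.

```bash
python3 - <<'E'
from h import *
cw=calibration("wrist");w=camera("wrist");s=camera("side");t=camera("top")
cv2.imwrite("pics/w6raw.png",w);cv2.imwrite("pics/s6raw.png",s);cv2.imwrite("pics/t6raw.png",t);np.savez("w6",K=cw["camera_matrix"],T=cw["T"])
A=cv2.resize(w[60:460,120:520],(400,400),interpolation=cv2.INTER_AREA)
B=cv2.resize(s[140:240,210:310],(400,400),interpolation=cv2.INTER_CUBIC)
cv2.imwrite("pics/c6.png",np.hstack([A,B]))
for n,p in (("tcp",(454.1,341.2,3.3)),("axis",(454.1,341.2,19))):
  for cn,c in (("w",cw),("s",calibration("side"))):
    q=np.linalg.inv(c["T"])@np.array([*p,1.]);u=c["camera_matrix"]@q[:3];print(n,cn,u[:2]/u[2])
E
```

```text
tcp w [314.23337946 280.76930698]
tcp s [267.64119398 201.68227856]
axis w [314.26853349 293.78125807]
axis s [267.28331468 197.64069194]
```

View pics/c6.png

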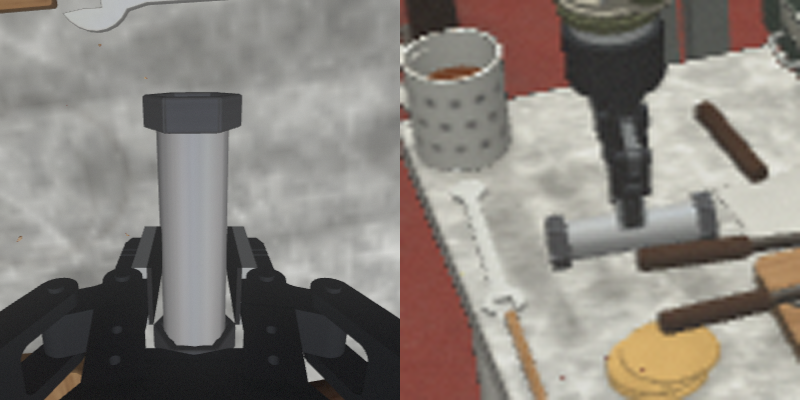

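The pads straddle the pipe (the pipe's edges are at (160–228), the pads' inner faces at (157,232) in the left half). So the placement is right. I'll close further and lift a little to test the hold.

{"method": "drive_tool", "body": {
  "plan": [
    [[0,0,0,0],[0,0,0,0],[0,0,0,0]]
  ],
  "jaw": -0.5,
  "force": 40
}}

```text
clock: 14.2
tcp_pos: [454.2, 341.2, 3.3]
eef_rot: [[-0.994, 0.112, -0.0], [0.112, 0.994, -0.0], [0.0, -0.0, -1.0]]
wrist_force: [-0.3, -0.5, -0.6]
grip_width: 21.0
grip_force: 0.0
```

```bash
python3 - <<'E'
from h import *
a=cv2.imread("pics/w6raw.png");b=camera("wrist");cv2.imwrite("pics/w7raw.png",b)
ga,gb=[cv2.cvtColor(i,cv2.COLOR_BGR2GRAY) for i in (a,b)]
for v in (300,330,360): print(v,"\n",ga[v,262:368].tolist(),"\n",gb[v,262:368].tolist())
print({k:np.round(v,2).tolist() for k,v in read_state().items() if k in("grip_width","grip_force","wrist_force","moment")})
E
```

```text
300 
 [77, 78, 78, 78, 77, 78, 77, 78, 79, 77, 76, 58, 43, 42, 42, 42, 43, 41, 41, 60, 91, 109, 115, 120, 121, 125, 127, 131, 136, 138, 139, 142, 145, 146, 148, 152, 155, 155, 156, 159, 160, 162, 163, 162, 162, 161, 160, 159, 159, 159, 160, 161, 159, 160, 161, 160, 160, 160, 159, 160, 163, 164, 164, 166, 167, 167, 165, 166, 163, 160, 161, 159, 156, 155, 152, 152, 150, 147, 144, 139, 131, 121, 115, 109, 83, 54, 46, 43, 42, 43, 43, 44, 44, 66, 76, 78, 79, 79, 79, 79, 80, 76, 78, 78, 78, 79] 
 [43, 44, 42, 45, 44, 45, 50, 68, 78, 78, 77, 77, 78, 79, 79, 76, 75, 77, 78, 72, 55, 44, 43, 41, 43, 43, 43, 69, 118, 138, 138, 141, 145, 147, 148, 150, 153, 156, 156, 159, 161, 161, 162, 162, 162, 161, 160, 158, 159, 160, 160, 161, 161, 162, 161, 159, 160, 160, 160, 161, 161, 163, 164, 166, 167, 167, 166, 164, 163, 162, 161, 161, 156, 154, 152, 149, 118, 67, 44, 42, 43, 44, 45, 43, 65, 79, 76, 79, 78, 78, 78, 78, 78, 79, 78, 78, 78, 64, 46, 46, 45, 47, 46, 44, 44, 45]
330 
 [165, 164, 163, 164, 122, 70, 56, 55, 56, 47, 40, 38, 38, 37, 40, 39, 41, 38, 39, 46, 82, 99, 107, 116, 120, 123, 127, 127, 
[... 1259 characters left out ...]
, 110, 102, 128, 156, 162, 162, 162, 162, 110, 35, 34, 35, 34, 48, 54, 54, 54, 50, 38, 37, 38, 38, 38, 37, 38] 
 [34, 32, 36, 33, 38, 36, 35, 37, 35, 35, 36, 35, 37, 38, 36, 38, 46, 55, 54, 54, 46, 39, 36, 36, 97, 122, 125, 128, 129, 133, 136, 137, 138, 142, 145, 146, 148, 152, 153, 156, 158, 159, 160, 160, 159, 158, 159, 159, 158, 159, 159, 160, 161, 159, 161, 159, 159, 159, 159, 159, 160, 162, 162, 163, 164, 164, 162, 161, 161, 158, 157, 154, 153, 150, 147, 145, 143, 139, 135, 127, 85, 37, 39, 41, 50, 57, 57, 54, 46, 42, 39, 39, 37, 40, 37, 40, 40, 39, 39, 40, 37, 36, 36, 36, 37, 37]
{'wrist_force': [-0.94, -0.4, 0.63], 'moment': [-0.02, 0.01, -0.0], 'grip_force': 0.0, 'grip_width': 21.24}
```

Pixels confirm that the pads pass through the pipe's drawn wall at mid length with zero force, so there's no contact there. I'll probe nearer the tube's near end.

{"method": "drive_tool", "body": {
  "plan": [
    [[0,0,0,0],[0,0,0,0],[0,0,0,0],[0.03,0,0,0],[0.03,0,0,0],[0,0,0,0]]
  ],
  "jaw": 0.06
}}

```text
clock: 14.85
tcp_pos: [423.0, 344.7, 3.2]
eef_rot: [[-0.994, 0.111, -0.001], [0.111, 0.994, -0.0], [0.001, -0.001, -1.0]]
wrist_force: [0.1, -0.9, -0.2]
grip_width: 45.2
grip_force: 0.0
```

{"method": "drive_tool", "body": {
  "plan": [
    [[0,0,0,0],[0,0,0,0],[0,0,0,0],[0,0,0,0],[0,0,0,0]]
  ],
  "jaw": -0.5
}}

```text
clock: 15.35
tcp_pos: [424.5, 344.5, 3.3]
eef_rot: [[-0.994, 0.112, 0.0], [0.112, 0.994, 0.0], [-0.0, 0.0, -1.0]]
wrist_force: [0.2, 0.6, -0.4]
grip_width: 21.7
grip_force: 0.0
```

{"method": "drive_tool", "body": {
  "plan": [
    [[0,0,0,0],[0,0,0,0],[0,0,0,0],[0,0,0,0],[0.03,0,0,0],[0.026,0,0,0],[0,0,0,0]]
  ],
  "jaw": 0.5
}}

```text
clock: 16.05
tcp_pos: [395.0, 347.9, 3.2]
eef_rot: [[-0.994, 0.111, -0.001], [0.111, 0.994, -0.0], [0.001, -0.001, -1.0]]
wrist_force: [-0.8, 0.4, -0.6]
grip_width: 64.1
grip_force: 0.0
```

{"method": "drive_tool", "body": {
  "plan": [
    [[0,0,0,0],[0,0,0,0],[0,0,0,0],[0,0,0,0],[0,0,0,0],[0,0,0,0]]
  ],
  "jaw": -0.2
}}

```text
clock: 16.65
tcp_pos: [396.6, 347.7, 3.3]
eef_rot: [[-0.994, 0.112, 0.0], [0.112, 0.994, 0.0], [-0.0, 0.0, -1.0]]
wrist_force: [-0.1, -0.7, 0.1]
grip_width: 34.1
grip_force: 0.0
```

Pad-edge scale (2.33 px/mm, depth ≈154 mm) puts the pads' lower edge at z≈35. The side crop also shows the fingertip ending at z≈27–35, on the pipe's upper half. So the physical tips are higher than the TCP suggests, and the first closing shut above the pipe, which explains the 8.9 N upward. I go back to mid-tube and lower cautiously, watching the force.

{"method": "drive_tool", "body": {
  "plan": [
    [[0,0,0,0],[0,0,0,0],[0,0,0,0],[-0.04,0,0,0],[-0.04,0,0,0],[-0.036,0,0,0],[0,0,0.008,0],[0,0,0.007,0],[0,0,0,0],[0,0,0,0]]
  ],
  "jaw": 0.3
}}

```text
clock: 17.65
tcp_pos: [453.4, 341.4, -4.3]
eef_rot: [[-0.994, 0.111, -0.001], [0.111, 0.994, -0.0], [0.001, -0.0, -1.0]]
wrist_force: [-1.1, 0.5, -0.3]
grip_width: 55.7
grip_force: 0.0
```

{"method": "drive_tool", "body": {
  "plan": [
    [[0,0,0.006,0],[0,0,0.005,0],[0,0,0,0]]
  ]
}}

```text
clock: 17.95
tcp_pos: [453.8, 341.2, -10.1]
eef_rot: [[-0.994, 0.112, -0.001], [0.112, 0.994, -0.0], [0.001, -0.0, -1.0]]
wrist_force: [-0.3, 0.6, -0.0]
grip_width: 55.8
grip_force: 0.0
```

{"method": "drive_tool", "body": {
  "plan": [
    [[0,0,0,0],[0,0,0,0],[0,0,0,0],[0,0,0,0],[0,0,0,0]]
  ],
  "jaw": -0.4,
  "force": 30
}}

```text
clock: 18.45
tcp_pos: [454.2, 341.3, -9.5]
eef_rot: [[-0.994, 0.112, 0.0], [0.112, 0.994, 0.0], [-0.0, 0.0, -1.0]]
wrist_force: [-0.9, -0.4, 4.2]
grip_width: 29.4
grip_force: 30.0
```

Contact at 29.4 mm, so the tips are at z≈25, confirming an offset of about 34 mm at this opening. I'll open and go 14 mm lower so the pads span the axis.

{"method": "drive_tool", "body": {
  "plan": [
    [[0,0,0,0],[0,0,0,0],[0,0,0,0],[0,0,0.01,0],[0,0,0.01,0],[0,0,0.008,0],[0,0,0,0],[0,0,0,0]]
  ],
  "jaw": 0.3
}}

```text
clock: 19.25
tcp_pos: [454.1, 341.2, -23.8]
eef_rot: [[-0.994, 0.112, -0.0], [0.112, 0.994, -0.0], [0.0, -0.0, -1.0]]
wrist_force: [0.5, 0.5, 0.1]
grip_width: 55.3
grip_force: 0.0
```

{"method": "drive_tool", "body": {
  "plan": [
    [[0,0,0,0],[0,0,0,0],[0,0,0,0],[0,0,0,0],[0,0,0,0],[0,0,0,0]]
  ],
  "jaw": -1,
  "force": 50
}}

```text
clock: 19.85
tcp_pos: [454.4, 341.3, -23.3]
eef_rot: [[-0.994, 0.112, 0.001], [0.112, 0.994, 0.0], [-0.001, 0.0, -1.0]]
wrist_force: [-0.4, -1.3, 5.7]
grip_width: 29.2
grip_force: 50.4
```

The tube is held firmly: 29.2 mm at 50 N. Both closings read the same, so the width reads about 3 mm low. Lifting, aligning and carrying it to in front of the spigot.

{"method": "drive_tool", "body": {
  "plan": [
    [[0,0,-0.04,0],[0,0,-0.06,0],[0,0,-0.06,0],[0,0,-0.06,0],[0,0,0,-0.143],[0.004,-0.06,0,0],[0.006,-0.076,0,0],[0.006,-0.076,0,0],[0.006,-0.076,0,0],[0.006,-0.076,0,0],[0.006,-0.076,0,0],[0.006,-0.076,0,0]]
  ]
}}

```text
clock: 21.05
tcp_pos: [433.5, 81.9, 86.0]
eef_rot: [[-1.0, -0.0, -0.001], [-0.0, 1.0, 0.0], [0.001, 0.0, -1.0]]
wrist_force: [0.1, -0.8, -2.3]
grip_width: 29.6
grip_force: 50.1
```

{"method": "drive_tool", "body": {
  "plan": [
    [[0,-0.076,0,0],[0,-0.076,0,0],[0,-0.06,0,0],[0,-0.03,0,0],[0,0,0,0],[0,0,0,0],[0,0,0,0]]
  ]
}}

```text
clock: 21.75
tcp_pos: [434.0, -36.9, 86.1]
eef_rot: [[-1.0, -0.001, -0.0], [-0.001, 1.0, 0.0], [0.0, 0.0, -1.0]]
wrist_force: [-0.2, 1.2, -1.7]
grip_width: 29.7
grip_force: 50.1
```

```bash
python3 - <<'E'
from h import *
s=read_state();print(s["clock"],s["tcp_pos"],s["eef_rot"].round(4).tolist() if hasattr(s["eef_rot"],"round") else s["eef_rot"],s["grip_width"])
c=calibration("wrist");np.savez("w8",K=c["camera_matrix"],T=c["T"]);im=camera("wrist");cv2.imwrite("pics/w8raw.png",im);print(np.round(c["T"],3).tolist())
g=cv2.cvtColor(im,cv2.COLOR_BGR2GRAY)
w=np.load("w1.npz")
for z,x in ((110,529),(110,540),(110,369),(110,499),(129,499)):
    q=np.linalg.inv(c["T"])@np.array([x,-39.,z,1.]);u=c["camera_matrix"]@q[:3];print(x,z,u[:2]/u[2])
E
```

```text
21.75 [434.01510891 -36.91885765  86.1099618 ] [[-1.0, -0.0011, -0.0005], [-0.0011, 1.0, 0.0003], [0.0005, 0.0003, -1.0]] 29.680855671581238
[[-0.0, 0.959, 0.283, 360.95], [1.0, 0.0, 0.001, -37.142], [0.001, 0.283, -0.959, 258.199], [0.0, 0.0, 0.0, 1.0]]
529 110 [310.06494529 465.3434924 ]
540 110 [310.11680912 481.36162773]
369 110 [309.05804115 154.36129191]
499 110 [309.91444902 418.86274071]
499 129 [309.49265401 450.77848901]
```

{"method": "drive_tool", "body": {
  "plan": [
    [[0,-0.004,0.02,0],[0,0,0.017,0],[-0.02,0,0,0],[-0.02,0,0,0],[-0.012,0,0,0],[0,0,0,0],[0,0,0,0]]
  ]
}}

```text
clock: 22.5
tcp_pos: [460.3, -39.7, 67.8]
eef_rot: [[-1.0, -0.0, -0.0], [-0.0, 1.0, 0.0], [0.0, 0.0, -1.0]]
wrist_force: [0.1, -0.2, -2.2]
grip_width: 29.4
grip_force: 50.1
```

```bash
python3 - <<'E'
from h import *
s=read_state();print(s["tcp_pos"],s["wrist_force"])
im=camera("top");cv2.imwrite("pics/t9raw.png",im);g=cv2.cvtColor(im,cv2.COLOR_BGR2GRAY)
sd=camera("side");cv2.imwrite("pics/s9raw.png",sd)
c=calibration("top");cs=calibration("side")
def pr(c,X):
    q=np.linalg.inv(c["T"])@np.array([*X,1.]);u=c["camera_matrix"]@q[:3];return (u[:2]/u[2]).round(1)
for X in ((529,-39,110),(560,-39,110),(526,-39,110),(400,-39,110)):print(X,pr(c,X),pr(cs,X))
for v in range(216,292,6): print(v,g[v,294:322].tolist())
E
```

```text
[460.2507039  -39.68090237  67.77292743] [ 0.12502615 -0.19290123 -2.18988166]
(529, -39, 110) [306.8 237.3] [333.6 243.9]
(560, -39, 110) [306.9 224.2] [344.7 241.1]
(526, -39, 110) [306.7 238.5] [332.6 244.2]
(400, -39, 110) [306.3 292.8] [286.5 255.9]
216 [87, 84, 87, 98, 103, 97, 79, 90, 132, 160, 179, 187, 188, 186, 184, 179, 164, 136, 97, 91, 105, 108, 94, 87, 84, 85, 86, 89]
222 [160, 182, 188, 188, 187, 188, 184, 168, 155, 165, 182, 189, 188, 185, 183, 176, 161, 149, 173, 187, 188, 188, 190, 188, 187, 186, 187, 188]
228 [159, 160, 158, 155, 152, 152, 149, 146, 143, 141, 138, 136, 133, 128, 118, 111, 106, 112, 142, 169, 177, 177, 176, 175, 175, 172, 177, 185]
234 [181, 180, 180, 180, 181, 178, 177, 175, 175, 172, 171, 170, 169, 166, 167, 165, 163, 161, 159, 158, 155, 153, 150, 148, 146, 142, 141, 137]
240 [194, 194, 193, 191, 192, 191, 191, 189, 188, 187, 187, 186, 185, 184, 185, 183, 184, 181, 181, 180, 181, 180, 178, 175, 176, 172, 172, 170]
246 [199, 201, 202, 201, 201, 202, 202, 200, 202, 201, 200, 199, 198, 197, 196, 196, 193, 193, 194, 193, 191, 190, 191, 189, 190, 188, 
[... 324 characters left out ...]
 148, 149, 153, 153, 156, 157, 158, 160, 162, 163, 163, 164, 168, 167, 168, 169, 171, 172, 173, 175, 174, 174, 178, 177]
270 [154, 152, 152, 149, 151, 144, 140, 133, 131, 129, 128, 127, 130, 133, 136, 138, 138, 142, 144, 146, 147, 148, 151, 153, 153, 158, 152, 142]
276 [169, 168, 167, 165, 162, 160, 156, 156, 157, 156, 159, 161, 163, 164, 166, 166, 168, 168, 169, 168, 163, 152, 139, 129, 119, 119, 136, 162]
282 [147, 148, 147, 145, 140, 138, 135, 139, 150, 154, 157, 155, 154, 153, 158, 164, 167, 168, 169, 169, 171, 171, 171, 169, 170, 176, 177, 175]
288 [151, 150, 149, 150, 149, 147, 142, 141, 139, 135, 132, 132, 127, 121, 126, 135, 136, 134, 134, 140, 151, 153, 165, 185, 189, 190, 189, 188]
```

The top view puts the spigot's centre at column 306.7, so y≈−39.0, matching the wrist's reading. Advancing gently.

{"method": "drive_tool", "body": {
  "plan": [
    [[-0.01,0.0012,0,0],[-0.01,0,0,0],[-0.01,0,0,0],[-0.01,0,0,0],[0,0,0,0]]
  ]
}}

```text
clock: 23.1
tcp_pos: [480.9, -39.2, 67.8]
eef_rot: [[-1.0, -0.0, 0.0], [-0.0, 1.0, -0.0], [-0.0, -0.0, -1.0]]
wrist_force: [0.5, 0.3, -3.2]
grip_width: 29.8
grip_force: 50.1
```

{"method": "drive_tool", "body": {
  "plan": [
    [[-0.012,0,0,0],[-0.012,0,0,0],[-0.012,0,0,0],[-0.012,0,0,0],[0,0,0,0]]
  ]
}}

```text
clock: 23.6
tcp_pos: [504.9, -39.2, 67.8]
eef_rot: [[-1.0, -0.0, 0.0], [-0.0, 1.0, -0.0], [-0.0, -0.0, -1.0]]
wrist_force: [-0.7, -0.3, -1.4]
grip_width: 30.1
grip_force: 50.1
```

{"method": "drive_tool", "body": {
  "plan": [
    [[-0.008,0,0,0],[-0.006,0,0,0],[0,0,0,0]]
  ]
}}

```text
clock: 23.9
tcp_pos: [511.5, -39.2, 67.8]
eef_rot: [[-1.0, -0.0, 0.0], [-0.0, 1.0, -0.0], [-0.0, -0.0, -1.0]]
wrist_force: [-0.2, 0.3, -1.3]
grip_width: 29.3
grip_force: 50.1
```

{"method": "drive_tool", "body": {
  "plan": [
    [[-0.006,0,0,0],[-0.005,0,0,0],[0,0,0,0]]
  ]
}}

```text
clock: 24.2
tcp_pos: [517.0, -39.2, 67.8]
eef_rot: [[-1.0, -0.0, 0.0], [-0.0, 1.0, -0.0], [-0.0, -0.0, -1.0]]
wrist_force: [0.2, -0.1, -1.8]
grip_width: 29.7
grip_force: 50.1
```

{"method": "drive_tool", "body": {
  "plan": [
    [[-0.004,0,0,0],[-0.003,0,0,0],[0,0,0,0]]
  ]
}}

```text
clock: 24.5
tcp_pos: [517.9, -39.1, 67.4]
eef_rot: [[-1.0, -0.001, -0.006], [-0.001, 1.0, 0.0], [0.006, 0.0, -1.0]]
wrist_force: [-13.3, -1.8, 4.3]
grip_width: 29.3
grip_force: 51.0
```

{"method": "drive_tool", "body": {
  "plan": [
    [[-0.003,0,0,0],[0,0,0,0],[0,0,0,0]]
  ]
}}

```text
clock: 24.8
tcp_pos: [517.8, -39.1, 67.3]
eef_rot: [[-1.0, -0.001, -0.01], [-0.001, 1.0, 0.001], [0.01, 0.001, -1.0]]
wrist_force: [-21.3, -2.7, 8.5]
grip_width: 29.8
grip_force: 51.5
```

The hard stop is at x=517.8 (about 519 expected, 21 N), so the tube is home. Releasing and rising.

{"method": "drive_tool", "body": {
  "plan": [
    [[0,0,0,0],[0,0,0,0],[0,0,0,0],[0,0,0,0],[0,0,0,0],[0,0,-0.04,0],[0,0,-0.06,0],[0,0,-0.08,0],[0,0,-0.08,0],[0,0,-0.08,0],[0,0,-0.02,0],[0,0,0,0]]
  ],
  "jaw": 1
}}

```text
clock: 26.0
tcp_pos: [522.2, -39.3, 248.9]
eef_rot: [[-1.0, -0.0, 0.003], [-0.0, 1.0, -0.001], [-0.003, -0.001, -1.0]]
wrist_force: [-0.1, 0.6, -0.1]
grip_width: 85.6
grip_force: 0.0
```

```bash
python3 - <<'E'
from h import *
s=read_state();print(s["clock"],s["tcp_pos"],np.round(s["joints"],3),s["grip_width"])
c=calibration("wrist");im=camera("wrist");cv2.imwrite("pics/w10raw.png",im);np.savez("w10",K=c["camera_matrix"],T=c["T"])
def pr(X):
    q=np.linalg.inv(c["T"])@np.array([*X,1.]);u=c["camera_matrix"]@q[:3];return (u[:2]/u[2]).round(1)
for X in ((519,-39,126),(454,-39,129),(468,-39,129),(584,-39,110),(570,-39,129),(449,-39.5,66),(664,-38.8,195)):print(X,pr(X))
g=cv2.cvtColor(im,cv2.COLOR_BGR2GRAY)
u0=int(pr((519,-39,126))[0])
print("centre col",u0)
for v in range(120,400,10):print(v,g[v,u0-34:u0+36:2].tolist())
print("col",u0,[(v,int(g[v,u0])) for v in range(150,420,4)])
E
```

```text
26.0 [522.22378865 -39.27369654 248.9104128 ] [-0.299  0.278  1.419 -0.     1.442 -1.87 ] 85.62565661957044
(519, -39, 126) [314.4 219.5]
(454, -39, 129) [314.4 139.4]
(468, -39, 129) [314.4 157.8]
(584, -39, 110) [314.4 283.1]
(570, -39, 129) [314.4 277.1]
(449, -39.5, 66) [313.8 132.7]
(664, -38.8, 195) [314.7 422.8]
centre col 314
120 [118, 100, 174, 144, 94, 97, 95, 101, 161, 179, 177, 178, 177, 175, 177, 177, 176, 177, 175, 178, 177, 176, 175, 177, 180, 175, 173, 95, 83, 80, 81, 126, 155, 117, 179]
130 [104, 178, 128, 96, 95, 96, 152, 182, 181, 177, 177, 176, 177, 174, 177, 175, 175, 178, 176, 179, 174, 176, 176, 179, 181, 176, 180, 177, 146, 86, 82, 81, 96, 164, 154]
140 [93, 145, 161, 91, 77, 67, 70, 71, 69, 71, 84, 88, 88, 90, 89, 88, 89, 87, 88, 88, 89, 89, 87, 84, 77, 72, 72, 73, 71, 80, 83, 83, 149, 130, 178]
150 [178, 173, 104, 118, 131, 69, 68, 69, 69, 69, 80, 88, 89, 88, 87, 87, 89, 87, 89, 88, 88, 89, 88, 83, 75, 73, 73, 73, 75, 81, 152, 153, 181, 178, 176]
160 [177, 174, 174, 175, 171, 179, 148, 100, 106, 127, 137, 147, 158, 165, 172, 171, 172, 173, 172, 172, 178, 176
[... 4020 characters left out ...]
78, 173), (182, 173), (186, 175), (190, 175), (194, 175), (198, 176), (202, 173), (206, 175), (210, 175), (214, 175), (218, 175), (222, 174), (226, 174), (230, 173), (234, 176), (238, 173), (242, 174), (246, 174), (250, 175), (254, 174), (258, 174), (262, 173), (266, 174), (270, 175), (274, 54), (278, 84), (282, 86), (286, 86), (290, 52), (294, 55), (298, 70), (302, 85), (306, 125), (310, 152), (314, 166), (318, 173), (322, 174), (326, 174), (330, 53), (334, 76), (338, 53), (342, 50), (346, 52), (350, 168), (354, 186), (358, 42), (362, 46), (366, 50), (370, 50), (374, 49), (378, 40), (382, 39), (386, 38), (390, 36), (394, 38), (398, 34), (402, 38), (406, 44), (410, 43), (414, 42), (418, 34)]
```

The tube stays home: the near collar starts at v≈139, the far collar is at v≈274–288 against the flange, both as predicted. The skirt's centre is at u=314, with the white pointer at (297,375), on the four-dot side. Now moving over the selector.

{"method": "drive_tool", "body": {
  "plan": [
    [[-0.07,0.001,0,0],[-0.07,0,0,0],[-0.07,0,0,0],[-0.074,0,0,0],[0,0,0,-0.143],[0,0,0,-0.143],[0,0,0,-0.143],[0,0,0,-0.144],[0,0,0,0],[0,0,0,0]]
  ]
}}

```text
clock: 27.05
tcp_pos: [663.4, -38.6, 246.2]
eef_rot: [[-0.902, -0.432, -0.002], [-0.432, 0.902, 0.001], [0.002, 0.002, -1.0]]
wrist_force: [-0.5, 0.5, -0.4]
grip_width: 85.6
grip_force: 0.0
```

{"method": "drive_tool", "body": {
  "plan": [
    [[0,0,0.05,0],[0,0,0.05,0],[0,0,0.05,0],[0,0,0.02,0],[0,0,0,0],[0,0,0,0]]
  ]
}}

```text
clock: 27.65
tcp_pos: [664.2, -38.7, 163.9]
eef_rot: [[-0.901, -0.434, 0.001], [-0.434, 0.901, -0.0], [-0.001, -0.001, -1.0]]
wrist_force: [0.4, -0.8, 0.1]
grip_width: 85.3
grip_force: 0.0
```

Good. Down to about 146, then closing gently and watching the width (about 13 expected for the 16 mm bar).

{"method": "drive_tool", "body": {
  "plan": [
    [[0,0,0.02,0],[0,0,0.016,0],[0,0,0,0],[0,0,0,0]]
  ]
}}

```text
clock: 28.05
tcp_pos: [663.7, -38.6, 144.7]
eef_rot: [[-0.9, -0.435, -0.0], [-0.435, 0.9, 0.0], [0.0, 0.0, -1.0]]
wrist_force: [-0.2, 0.2, 1.8]
grip_width: 85.5
grip_force: 0.0
```

{"method": "drive_tool", "body": {
  "plan": [
    [[0,0,0,0],[0,0,0,0],[0,0,0,0],[0,0,0,0],[0,0,0,0],[0,0,0,0],[0,0,0,0],[0,0,0,0]]
  ],
  "jaw": -1,
  "force": 30
}}

```text
clock: 28.85
tcp_pos: [663.9, -38.9, 145.0]
eef_rot: [[-0.9, -0.435, 0.001], [-0.435, 0.9, -0.0], [-0.0, -0.001, -1.0]]
wrist_force: [1.2, -3.1, 1.9]
grip_width: 15.6
grip_force: 33.2
```

The bar is held at 15.6 mm. Turning clockwise by 51.6° to two dots.

{"method": "drive_tool", "body": {
  "plan": [
    [[0,0,0,0.115],[0,0,0,0.115],[0,0,0,0.115],[0,0,0,0.115],[0,0,0,0.115],[0,0,0,0.115],[0,0,0,0.115],[0,0,0,0.115],[0,0,0,0.115],[0,0,0,0.115],[0,0,0,0],[0,0,0,0]]
  ]
}}

```text
clock: 30.05
tcp_pos: [663.9, -38.5, 145.0]
eef_rot: [[-0.9, 0.436, 0.001], [0.436, 0.9, 0.0], [-0.0, 0.0, -1.0]]
wrist_force: [1.1, -0.6, 2.3]
grip_width: 15.3
grip_force: 33.3
```

{"method": "drive_tool", "body": {
  "plan": [
    [[0,0,0,0],[0,0,0,0],[0,0,0,0],[0,0,0,0],[0,0,0,0],[0,0,-0.04,0],[0,0,-0.06,0],[0,0,-0.08,0],[0,0,-0.08,0],[0,0,0,0.143],[0,0,0,0]]
  ],
  "jaw": 1
}}

```text
clock: 31.15
tcp_pos: [663.9, -38.7, 275.6]
eef_rot: [[-0.844, 0.537, 0.002], [0.537, 0.844, -0.0], [-0.002, 0.001, -1.0]]
wrist_force: [0.3, 0.2, -0.5]
grip_width: 85.5
grip_force: 0.0
```

{"method": "drive_tool", "body": {
  "plan": [
    [[0,0,0,-0.143],[0,0,0,-0.143],[0,0,0,-0.143],[0,0,0,-0.143],[0,0,0,-0.143],[0.08,0,0,0],[0.08,0,0,0],[0.08,0,0,0],[0.08,0,0,0],[0.08,0,0,0],[0,0,0,0],[0,0,0,0]]
  ]
}}

```text
clock: 32.35
tcp_pos: [463.4, -37.9, 274.6]
eef_rot: [[-1.0, 0.002, -0.0], [0.002, 1.0, 0.0], [0.0, 0.0, -1.0]]
wrist_force: [-0.5, -0.1, -0.5]
grip_width: 85.3
grip_force: 0.0
```

```bash
python3 - <<'E'
from h import *
s=read_state();print(s["clock"],s["tcp_pos"],s["eef_rot"])
c=calibration("wrist");im=camera("wrist");cv2.imwrite("pics/w11raw.png",im)
t=camera("top");cv2.imwrite("pics/t11raw.png",t)
def pr(c,X):
    q=np.linalg.inv(c["T"])@np.array([*X,1.]);u=c["camera_matrix"]@q[:3];return (u[:2]/u[2]).round(1)
tc=calibration("top"); g=cv2.cvtColor(t,cv2.COLOR_BGR2GRAY);w=cv2.cvtColor(im,cv2.COLOR_BGR2GRAY)
for n,cc in (("w",c),("t",tc)):
  for k,X in dict(tubenear=(454,-39,129),tubefar=(584,-39,129),cup=(449,-39.5,66),ax=(664,-38.8,195),
     two=(664-20*np.cos(.45),-38.8+20*np.sin(.45),195),four=(664-20*np.cos(.45),-38.8-20*np.sin(.45),195)).items(): print(n,k,pr(cc,X))
print("top knob");print(g[158:192:1,290:326:2])
u=int(pr(c,(519,-39,129))[0]);print("wrist col",u,[(v,int(w[v,u])) for v in range(150,400,4)])
E
```

```text
32.35 [463.4333762  -37.85166015 274.57152079] [[-9.99997696e-01  2.13542192e-03 -2.20483294e-04]
 [ 2.13538612e-03  9.99997707e-01  1.62452730e-04]
 [ 2.20829693e-04  1.61981538e-04 -9.99999962e-01]]
w tubenear [312.6 207.3]
w tubefar [313.1 335.2]
w cup [312.3 191. ]
w ax [313.5 454.9]
w two [323.4 438.6]
w four [303.5 438.7]
t tubenear [306.5 268.3]
t tubefar [307.  212.4]
t cup [306.6 273.6]
t ax [307.3 171. ]
t two [303.3 178.8]
t four [311.1 178.9]
top knob
[[196 197 195 195 193 195 193 198 196 194 190 195 196 197 198 194 194 194]
 [196 197 193 194 193 193 196 198 196 187 179 192 196 195 199 196 194 193]
 [196 197 193 195 192 195 196 197 195 163 135 176 192 194 199 195 195 194]
 [197 197 195 194 193 193 196 199 196 131  87 130 178 196 198 196 196 193]
 [196 198 195 194 194 193 193 188 180 102  71  85 144 196 198 195 196 194]
 [197 197 195 194 192 190 178 144 128  77  71  70 118 193 198 195 195 193]
 [197 198 195 196 194 166 129  94  82  69  71  67 115 194 199 196 195 194]
 [197 200 196 197 185 119  84  75  69  68  72  67 109 194 199 196 197 195]
 [196 198 196 196 153  85  73  7
[... 1972 characters left out ...]
62, 147), (166, 170), (170, 170), (174, 170), (178, 169), (182, 171), (186, 170), (190, 171), (194, 171), (198, 162), (202, 168), (206, 81), (210, 83), (214, 85), (218, 86), (222, 165), (226, 165), (230, 166), (234, 166), (238, 166), (242, 165), (246, 168), (250, 168), (254, 166), (258, 167), (262, 166), (266, 168), (270, 167), (274, 166), (278, 166), (282, 168), (286, 168), (290, 167), (294, 168), (298, 168), (302, 167), (306, 166), (310, 164), (314, 165), (318, 160), (322, 83), (326, 82), (330, 82), (334, 50), (338, 48), (342, 60), (346, 83), (350, 127), (354, 151), (358, 162), (362, 165), (366, 165), (370, 50), (374, 99), (378, 48), (382, 47), (386, 167), (390, 178), (394, 39), (398, 41)]
```

The white pointer line runs from (306,172) to (301,181) in the top view, about 27° to the left of front, which is the two-dot mark. The tube's collars are at the home positions, the cup is on the ring, and the arm is clear.

```bash
python3 -c "
from rig import finish_job
print(finish_job())"
```

```text
the job is handed in; nothing more can be done
None
```

I handed the job in at about 32 s: by my last camera checks the steel cup stands on the ring, the long tube is fully home on the spigot and the selector points at two dots, but no verdict came back.

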